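Set a telescopic stand leg to its length mark and shut the cam lever while holding it

TASK

Draw the sliding leg out of its tube against its spring until the pointer on its cross foot is level with the pointer of the index clip on the rail. Keep the leg there and, without letting it slip back, swing the cam lever fully shut along the leg. Finish still holding the leg at the mark with the lever shut (do not let go: the spring would draw it back), and leave the cup, the tub and the brush where they are.

Things in the scene. Friction and masses are not known exactly. Their poses are not given: they have to be found in the camera images.
- leg: Level steel rod 18 mm thick; its near end bears a cross foot: a smooth bar 12 mm thick (x), 14 high (z). Origin: rod axis, mid-bar, 50 mm above the worktop. x along the rod into the tube, y along the bar, z up. Bar from y = -80 to +143 mm (last 7 mm a rubber cap 15 x 16); a block 26 mm wide joins it to the rod at y = 0. Slides only: fully in at the start, comes out towards -x, 75 mm at most.
- stand: Fixed fixture: plywood board 10 mm thick with the tube (27 mm thick, axis 50 mm up) that the leg slides in. Origin: worktop level below the tube's mouth; x, y as the leg's; board from x = -120 to 130, y = -128 to 48 mm. A spring draws the leg in with about 4 N (in) to 6.5 N (out), lever open or shut. Fingers over the bar with a little play can slide along it and keep it out.
- bar_grip (a point): A good place to take the bar: mid-section, at y = 115 mm in the leg's frame, towards the bar's long end; moves with the leg; axes as the leg's. At the start there is free air all round, above, and below it to the worktop.
- bar_tip (a point): Tip of the thin pointer at the short end of the bar (leg frame: y = -89 mm), at the bar's mid-height. Moves with the leg; axes as the leg's.
- mark_tip (a point): The length mark: pointer tip of the small fixed index clip (upright plate on the graduated rail at the board's -y edge), as high as bar_tip and facing it. Axes as the leg's. The leg is at its mark when bar_tip and mark_tip have the same x in this frame; they then stand 5 mm apart in y. It lies 20 to 43 mm out from where the leg starts, differs each time, and does not move.
- lever (a joint): Angle of the cam lever, rad: 0 wide open, 0.55 fully shut at its hard stop. It starts at 0 to 0.1, turns about an upright pin, stays where it is left, and needs about 0.1 N m (some 1.5 N on its side at the bar).
- lever_pivot (a point): Axis of the cam lever's upright pin, at the lever's mid-height, 64 mm above the worktop, on the collar at the tube's mouth: 15 mm to the +y side of the rod's axis, 35 mm in +x from the bar as it starts.
- lever_end (a point): Free end of the lever, mid-height. Straight arm 10 mm wide, 8 high, 140 mm long from the pin (last 18 mm a pad 13 mm wide, top 6 mm above this point). Open it slants to the +y side, 0.55 rad to the rod; shut it is parallel to the rod, 15 mm to its +y side, end towards -x. It passes 3 mm above the bar: fingers over the bar, moved along it towards the rod, push the lever's side and shut it.
- cup: Bystander: stained cup with a brush in it, 77 mm wide, 166 mm high in all, to the left of the work; origin at its underside. To be left where it stands.
- tub: Bystander: small lidded white plastic tub, 87 mm wide and 48 mm high, to the right of the work; origin at its underside. To be left where it stands.
- brush: Bystander: grey scrubbing brush, 61 x 155 x 91 mm, on the far left; origin at its underside. To be left where it lies.

How it is judged:
On the way, in this order (a step that is already met when the one before it is completed fails the run):
1. the leg is drawn out to its mark (pointers level to 5 mm) and held there by the fingers with the lever still open (x of bar_tip in the frame of mark_tip between -0.005 and 0.005 m and value of joint lever below 0.25 rad and contact force between the fingers and leg above 1 N), for 0.2 s.
2. the lever is shut with the leg held at its mark (x of bar_tip in the frame of mark_tip between -0.005 and 0.005 m and value of joint lever above 0.48 rad and contact force between the fingers and leg above 1 N), for 0.2 s.
At the end, for the whole second after the job is handed in: The leg's pointer is level with the clip's pointer to within 5 mm along the leg, the lever is shut (above 0.48 of 0.55 rad), the leg is still, and the robot's fingers still hold it (contact force on the leg above 1 N) (all of step 2 and linear speed of leg below 0.01 m/s); the arm keeps its last pose, push and grip.
It fails at once if the lever is swung more than half shut while the leg is over 9 mm from its mark (value of joint lever above 0.33 rad and not (x of bar_tip in the frame of mark_tip between -0.009 and 0.009 m)).
It fails at once if the cup, tub or brush is moved by more than 25 mm (distance of any of cup, tub, brush from where it was at the start of the episode above 0.025 m).
It also fails if it takes over 42 s, if anything falls off the work surface, if the arm or the gripper's body presses on something with over 40 N, if the wrist force passes 120 N, or if a joint passes its speed limit or range.

ROBOT

A 7-joint arm with a two-finger parallel gripper is mounted at the origin on a cart in front of the work surface, level with it; the furniture and walls round the work are solid. World frame = base frame: x ahead of the robot, y to its left, z up, the work surface at z = 0. Lengths are in m, angles in rad, forces in N, time in s.
With the tool pointing down it reaches from about 0.4 to 0.85 m from the base axis. Payload 10.4 kg.
Tool frame: the origin (TCP) lies at the centre of the arm's flange, where the gripper is bolted on; the fingertips stand 173 mm ahead of it and the grasp point (between the pads) lies 155 mm ahead of it; z points along the fingers, y is the line along which they close (so a half turn about z gives the same grasp; the last joint's range is limited). The gripper opens to 85 mm and grips with 20 to 120 N. Pads are 22 mm wide; open, the fingers measure 114 mm over their backs; the gripper's body (76 mm by 85 mm) begins 54 mm behind the grasp point. The pads swing forward as they close: fully open they stand 13 mm farther back than shut.
Start: joints at [-1.179, 0.332, -0.065, 1.46, 0.022, 1.35, -0.088], TCP at [0.252, 0.572, 0.405] pointing down, gripper open.
Joint ranges: [-2.6, 2.6], [-0.5, 2.12], [-1.47, 1.34], [0.16, 2.42], [-1.27, 4.41], [0.06, 2.06], [-2.6, 2.6]. Speed limits (rad/s): [2.22, 2.22, 2.79, 2.79, 3.14, 3.14, 3.14].

INTERFACE

Orientations are given as a unit quaternion [x, y, z, w].
In Python, from workcell import manip, viewer, finder gives the robot as it stands.
- The arm moves only by the tool arm_command, never from a script. Its argument "plan" is a list of rows, each an object with "dp": the shift along the tool's x, y, z in mm, a list of three; "spin": the turn about the tool's z in rad. A call has 1 to 5 rows; each row shifts and turns the commanded pose from where the row before left it, along the tool's axes as they then stand; what a row does not reach is not made up. A row lasts 1/10 s, in which the tool goes at most 50 mm and 8.59 degrees, less where a joint would pass 70% of its speed; a pose out of reach is approached as far as the arm can. A call is refused whole if a number of a shift passes 50 or a number of a turn 0.15, either way. A call with a gripper value outside its range is refused whole. "grip" is the closure, from -1 (fully open) to 1 (shut), set as the call begins (left out, the last holds). The fingers move at their own pace and stop on an object; "newtons" is the grip in N (left out, the last holds). Time passes only in rows, so rows that do not move let the fingers close. It gives the time, the measured TCP pose, the force, the opening and the grip force at its end, in the units of the state.
- manip.get_obs(): the state, without advancing time (a new reading comes with each control period).
- viewer.camera(name): name is "scene" or "top" or "wrist"; returns the picture (480x640x3 uint8, blue, green, red); there is no depth.
- viewer.camera_params(name): a dict with "vertical_fov" (degrees; the focal length in pixels is half the picture's height over the tangent of half this angle, whatever the lens; pixels are square), "cx", "cy" (the principal point, pixels), "k1" (the pictures are not rectified: a ray, as slopes to the right and down, at radius r is drawn at 1 + k1 r^2 times it, then the intrinsics apply), "R" (3x3) and "t" (3): a world point X has camera coordinates R X + t; the wrist camera has in their place "T_tool_cam" (4x4, takes a point from camera to tool coordinates, whose origin is the TCP and whose axes are the flange's). Camera axes: x right, y down, z forward; pixel columns grow to the right and rows downward; lengths in m; the calibration is good to about 2 mm. A picture is of the moment at which its call begins: read the wrist's pose just before it. camera_params takes no time and is no camera call.
- manip.hand_in(): hands the job in; it is judged then, once.
Trained networks look in the newest picture that a camera, given by its name, has taken for a name from the list of things; names that differ only in an ending like _2 or _b are one class to them, and where a whole thing is asked for, a point or a joint stands for the part that bears it (a point fixed in the world has none). Each returns a list of dicts, best first, with "score" (0 to 1); they miss things now and then, are a little off and sometimes report something else, mostly with a low value. They report only what shows in the picture. A call takes as long as a camera call.
- finder.find_in(camera, thing): "position" ([x, y, z] in m, in world coordinates, good to about 4 mm: the middle of the surface that is visible of it).
The state is a dict: "clock": time; "joint_pos": joint angles; "joint_velocities": joint speeds; "tau": joint torques, N m; "position": TCP position; "ee_rot": TCP orientation; "ft_force": force on the tool from outside, world axes, zero at the start; "torque": the same for the moment, N m; "grip_width": opening from 0.0 (shut) to 1.0 (fully open); "grasp_force": force on a finger pad.
Only numpy, scipy, OpenCV 4.12 (cv2) and the standard library are available. Lean on these libraries where they do the work, as an engineer would, in place of code of your own. Each camera call takes 0.05 s, during which the arm holds its last target. There are 200 camera calls.

## Working session

There is one attempt and no reset: what is moved stays moved. The work goes in short steps, Python scripts to look and compute and a tool call to move; the robot and the scene stay as the last step left them, time stands still between calls to the robot, and variables do not carry over. Pictures are saved under pics/ and viewed, at most 10 in all, crops included, and the job is handed in when it is done.

Besides the shell and the picture viewer there is one more tool, called as a command line: name --argument value ..., lists and objects as JSON in quotes. arm_command: Moves the arm, as the interface text tells. Its arguments: {"type":"object","properties":{"plan":{"type":"array","items":{"type":"object","properties":{"dp":{"type":"array","items":{"type":"number"}},"spin":{"type":"number"}}}},"grip":{"type":"number"},"newtons":{"type":"number"}},"required":["plan"]}

```bash
mkdir -p pics; ls; cat > h.py <<'E'
import numpy as np, cv2
from workcell import manip, viewer, finder
def snap(c,n):
    im=viewer.camera(c); cv2.imwrite(f'pics/{n}.png',im); return im
E
python3 - <<'E'
from h import *
o=manip.get_obs(); print({k:np.round(v,3) for k,v in o.items()})
for c in('scene','top'):
    snap(c,c+'1'); print(c,{k:np.round(v,3).tolist() for k,v in viewer.camera_params(c).items()})
    for t in('leg','bar_grip','bar_tip','mark_tip','lever_pivot','lever_end','cup','tub','brush'):
        r=finder.find_in(c,t)[:2]; print(c,t,[(np.round(d['position'],3).tolist(),round(d['score'],2)) for d in r])
print(viewer.camera_params('wrist'))
E
```

```text
pics
{'clock': np.float64(0.0), 'joint_pos': array([-1.179,  0.333, -0.065,  1.461,  0.022,  1.35 , -0.088]), 'joint_velocities': array([-0.001,  0.   ,  0.   ,  0.002,  0.001,  0.002, -0.002]), 'tau': array([-1.0000e-03, -6.2545e+01,  4.9000e-02, -3.9160e+01,  1.6000e-02,
        1.0000e-02,  0.0000e+00]), 'position': array([0.252, 0.572, 0.404]), 'ee_rot': array([ 0.206,  0.979, -0.001, -0.   ]), 'ft_force': array([-0.042, -0.294,  0.915]), 'torque': array([ 0.012, -0.011, -0.026]), 'grasp_force': np.float64(0.0), 'grip_width': np.float64(1.0)}
scene {'vertical_fov': 49.74, 'cx': 316.216, 'cy': 236.996, 'k1': -0.075, 'R': [[-0.507, -0.862, 0.019], [-0.418, 0.226, -0.88], [0.754, -0.454, -0.474]], 't': [0.304, 0.292, 1.222]}
scene leg [([0.551, 0.012, 0.053], 0.52)]
scene bar_grip []
scene bar_tip [([0.553, 0.017, 0.056], 0.57)]
scene mark_tip [([0.553, -0.139, 0.031], 0.38)]
scene lever_pivot []
scene lever_end [([0.536, 0.022, 0.072], 0.57)]
scene cup [([0.535, 0.398, 0.046], 0.9)]
scene tub []
scene brush [([0.501, 0.555, 0.044], 0.96)]
top {'vertical_fov': 46.052, 'cx': 320.597,
[... 271 characters left out ...]
p mark_tip [([0.557, -0.135, 0.028], 0.61)]
top lever_pivot [([0.531, 0.019, 0.068], 0.71)]
top lever_end [([0.534, 0.017, 0.065], 0.81)]
top cup []
top tub [([0.563, -0.424, 0.05], 0.59)]
top brush [([0.504, 0.542, 0.045], 0.67)]
{'vertical_fov': 70.25423466842189, 'cx': 317.56437242877723, 'cy': 244.5649301156005, 'k1': -0.0382011375581247, 'T_tool_cam': array([[ 3.23502189e-04, -9.65730791e-01, -2.59545633e-01,
         6.48232511e-02],
       [ 9.99999933e-01,  3.56693699e-04, -8.07870292e-05,
         1.39573527e-04],
       [ 1.70596813e-04, -2.59545589e-01,  9.65730841e-01,
         3.10871436e-02],
       [ 0.00000000e+00,  0.00000000e+00,  0.00000000e+00,
         1.00000000e+00]])}
```

```bash
python3 - <<'E'
import cv2
im=cv2.imread('pics/top1.png'); cv2.imwrite('pics/top1c.png',cv2.resize(im[180:380,200:440],None,fx=3,fy=3,interpolation=cv2.INTER_CUBIC)[:600])
E
```

```text
(no output)
```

View pics/top1c.png

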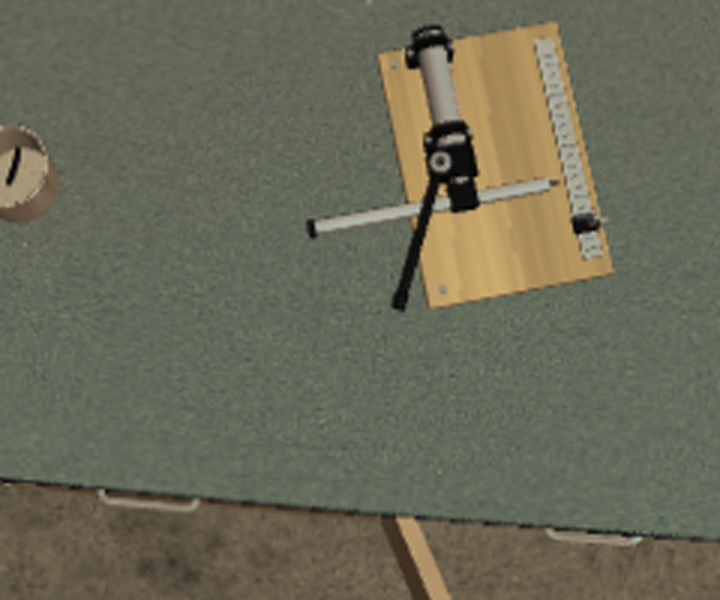

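View pics/scene1.png

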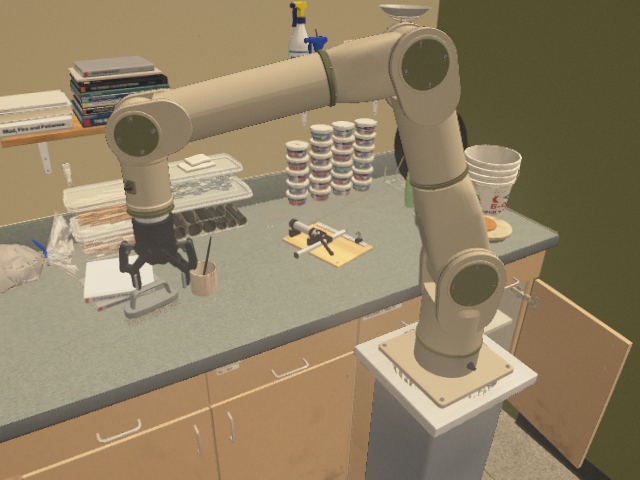

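The top crop shows the bar from its rubber cap (crop 311,228) to its pointer (556,183). The clip is at (575,223), the lever pin at (440,161) and the lever end at (399,304). Next I convert these to world positions.

```bash
cat >> h.py <<'E'
def ray(c,uv,z,obs=None):
    p=viewer.camera_params(c); f=240/np.tan(np.radians(p['vertical_fov'])/2)
    K=np.array([[f,0,p['cx']],[0,f,p['cy']],[0,0,1]])
    uv=np.array(uv,float).reshape(-1,1,2)
    s=cv2.undistortPoints(uv,K,np.array([p['k1'],0,0,0,0.])).reshape(-1,2)
    d=np.c_[s,np.ones(len(s))]
    if c=='wrist':
        from scipy.spatial.transform import Rotation as Ro
        T=np.eye(4);T[:3,:3]=Ro.from_quat(obs['ee_rot']).as_matrix();T[:3,3]=obs['position']
        T=T@p['T_tool_cam'];d=d@T[:3,:3].T;o=T[:3,3]
    else:
        R=np.array(p['R']);o=-R.T@np.array(p['t']);d=d@R
    z=np.broadcast_to(z,len(d))
    return o+d*((z-o[2])/d[:,2])[:,None]
E
python3 - <<'E'
from h import *
c=np.array([[311,228],[556,183],[575,223],[440,161],[399,304],[463,194]])/3+[200,180]
P=ray('top',c,[.05,.05,.05,.064,.064,.055]);print(P.round(4))
v=P[0]-P[1];print(np.linalg.norm(v),np.degrees(np.arctan2(v[1],v[0])), np.linalg.norm(P[4]-P[3]))
yh=v/np.linalg.norm(v);xh=np.array([yh[1],-yh[0],0]);
print('xh',xh,'yh',yh);O=P[1]+.089*yh
print('O',O,'grip',O+.115*yh,'mark x,y',[(P[2]-O)@xh,(P[2]-O)@yh],'piv',(P[3]-O)@xh,(P[3]-O)@yh,'end',(P[4]-O)@xh,(P[4]-O)@yh)
E
```

```text
[[ 0.5256  0.1148  0.05  ]
 [ 0.586  -0.1031  0.05  ]
 [ 0.5503 -0.1225  0.05  ]
 [ 0.5939  0.004   0.064 ]
 [ 0.4607  0.0305  0.064 ]
 [ 0.5674 -0.0193  0.055 ]]
0.22619026837727454 105.48759625257621 0.13580262090751197
xh [0.96368828 0.26702976 0.        ] yh [-0.26702976  0.96368828  0.        ]
O [ 0.56222274 -0.01738167  0.05      ] grip [0.53151432 0.09344249 0.05      ] mark x,y [np.float64(-0.03957968691279471), np.float64(-0.09814318305541438)] piv 0.036251736799107356 0.012097135522907296 end -0.08502023681413134 0.07321554732572944
```

```bash
cat >> h.py <<'E'
from scipy.spatial.transform import Rotation as Ro
def plan(tgt,ang,step=45.,o=None):
    "rows to TCP target tgt (m), tool-y at world angle ang (deg)"
    o=o or manip.get_obs();p=np.array(o['position']);R=Ro.from_quat(o['ee_rot']).as_matrix()
    a=np.degrees(np.arctan2(R[1,1],R[0,1])); s=np.radians((a-ang+180)%360-180)
    d=np.array(tgt)-p;n=int(max(np.ceil(np.linalg.norm(d)*1000/step),np.ceil(abs(s)/.14),1))
    for i in range(n):
        t=Ro.from_rotvec([0,0,s/n*i]); print((1000*(R@t.as_matrix()).T@d/n).round(1).tolist(),round(s/n,3))
E
python3 - <<'E'
from h import *
plan([.5315,.0935,.34],15.5)
E
```

```text
[-34.5, -25.0, 5.0] 0.068
[-36.1, -22.6, 5.0] 0.068
[-37.6, -20.1, 5.0] 0.068
[-38.9, -17.5, 5.0] 0.068
[-40.0, -14.8, 5.0] 0.068
[-40.9, -12.1, 5.0] 0.068
[-41.6, -9.2, 5.0] 0.068
[-42.2, -6.4, 5.0] 0.068
[-42.5, -3.5, 5.0] 0.068
[-42.6, -0.6, 5.0] 0.068
[-42.6, 2.3, 5.0] 0.068
[-42.3, 5.2, 5.0] 0.068
[-41.9, 8.1, 5.0] 0.068
```

arm_command --plan '[{"dp": [-34.5,-25,5],"spin": 0.068},{"dp": [-36,-22.5,5],"spin": 0.068},{"dp": [-37.5,-20,5],"spin": 0.068},{"dp": [-39,-17.5,5],"spin": 0.068},{"dp": [-40,-15,5],"spin": 0.068}]' --grip 0 --newtons 20

```text
clock: 1.5
position: [0.36, 0.3864, 0.3797]
ee_rot: [0.37, 0.929, 0.0, 0.0]
ft_force: [-0.5, 0.7, -0.5]
grip_width: 0.503
grasp_force: 0.0
```

arm_command --plan '[{"dp": [-41,-12,5],"spin": 0.068},{"dp": [-41.5,-9,5],"spin": 0.068},{"dp": [-42,-6.5,5],"spin": 0.068},{"dp": [-42.5,-3.5,5],"spin": 0.068},{"dp": [-42.5,-0.5,5],"spin": 0.068}]'

```text
clock: 2.0
position: [0.4677, 0.2029, 0.3549]
ee_rot: [0.522, 0.853, 0.0, 0.0]
ft_force: [0.9, 0.7, 0.3]
grip_width: 0.496
grasp_force: 0.0
```

arm_command --plan '[{"dp": [-42.5,2.5,5],"spin": 0.068},{"dp": [-42,5,5],"spin": 0.068},{"dp": [-42,8,5],"spin": 0.068},{"dp": [0,0,0]},{"dp": [0,0,0]}]'

```text
invalid input at $.plan[3]: expected keys dp, spin
```

```bash
python3 - <<'E'
from h import *
for _ in range(1):
    o=manip.get_obs(); snap('wrist','w1'); print(o['clock'],o['position'].round(4),o['grip_width'],o['ft_force'].round(1),o['joint_pos'].round(2))
for t in('bar_grip','bar_tip','mark_tip','lever_pivot','lever_end'):
    print(t,[(np.round(d['position'],3).tolist(),round(d['score'],2)) for d in finder.find_in('wrist',t)[:2]])
plan([.5315,.0935,.34],15.5)
E
```

```text
2.0 [0.4677 0.2029 0.3549] 0.4962576252863473 [0.9 0.7 0.3] [-0.75  0.11  0.27  1.84 -0.03  1.19  0.  ]
bar_grip [([0.531, 0.096, 0.062], 0.76)]
bar_tip [([0.534, 0.097, 0.054], 0.59)]
mark_tip []
lever_pivot [([0.532, 0.096, 0.06], 0.75)]
lever_end [([0.528, 0.099, 0.054], 0.73)]
[-43.1, 2.0, 4.9] 0.069
[-42.9, 5.0, 4.9] 0.069
[-42.4, 7.9, 4.9] 0.069
```

View pics/w1.png

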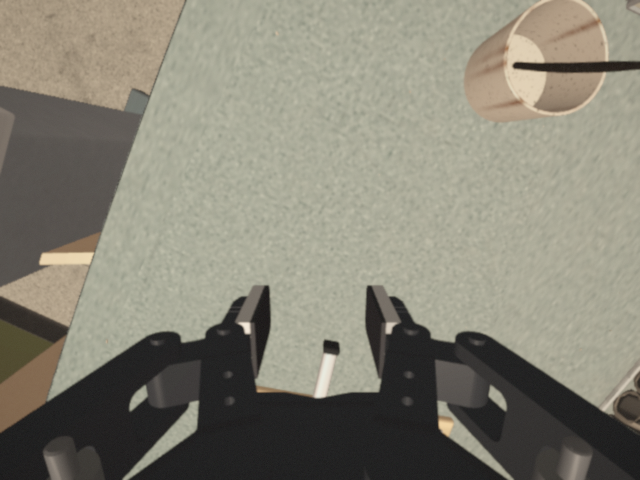

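The bar cap is at (330,348), which agrees with the top-camera estimate. I'll fly over the pointers for one close look to get the draw distance.

```bash
python3 - <<'E'
from h import *
plan([.579,-.153,.30],15.5,48)
E
```

```text
[-46.3, -8.2, 6.8] 0.026
[-46.5, -7.0, 6.8] 0.026
[-46.6, -5.7, 6.8] 0.026
[-46.8, -4.5, 6.8] 0.026
[-46.9, -3.3, 6.8] 0.026
[-46.9, -2.1, 6.8] 0.026
[-47.0, -0.9, 6.8] 0.026
[-47.0, 0.3, 6.8] 0.026
```

arm_command --plan '[{"dp": [-46.5,-8,4],"spin": 0.026},{"dp": [-46.5,-7,4],"spin": 0.026},{"dp": [-46.5,-5.5,4],"spin": 0.026},{"dp": [-47,-4.5,4],"spin": 0.026},{"dp": [-47,-3.5,8],"spin": 0.026}]'

```text
clock: 2.8
position: [0.5377, -0.0202, 0.3313]
ee_rot: [0.574, 0.819, 0.001, 0.0]
ft_force: [1.1, -0.1, 0.4]
grip_width: 0.498
grasp_force: 0.0
```

arm_command --plan '[{"dp": [-47,-2,10],"spin": 0.026},{"dp": [-47,-1,10],"spin": 0.026},{"dp": [-47,0,10],"spin": 0.026},{"dp": [0,0,0],"spin": 0},{"dp": [0,0,0],"spin": 0}]'

```text
clock: 3.3
position: [0.579, -0.1546, 0.3001]
ee_rot: [0.606, 0.795, -0.0, -0.0]
ft_force: [1.4, 1.4, 0.0]
grip_width: 0.503
grasp_force: 0.0
```

```bash
python3 - <<'E'
from h import *
o=manip.get_obs(); snap('wrist','w2'); np.save('o2.npy',o,allow_pickle=True);print(o['clock'],o['position'].round(4),o['ee_rot'].round(4))
for t in('bar_tip','mark_tip'):
    print(t,[(np.round(d['position'],3).tolist(),round(d['score'],2)) for d in finder.find_in('wrist',t)[:2]])
E
```

```text
3.3 [ 0.579  -0.1546  0.3001] [ 6.062e-01  7.953e-01 -3.000e-04 -5.000e-04]
bar_tip [([0.575, -0.032, 0.054], 0.74)]
mark_tip [([0.558, -0.132, 0.027], 0.68)]
```

View pics/w2.png

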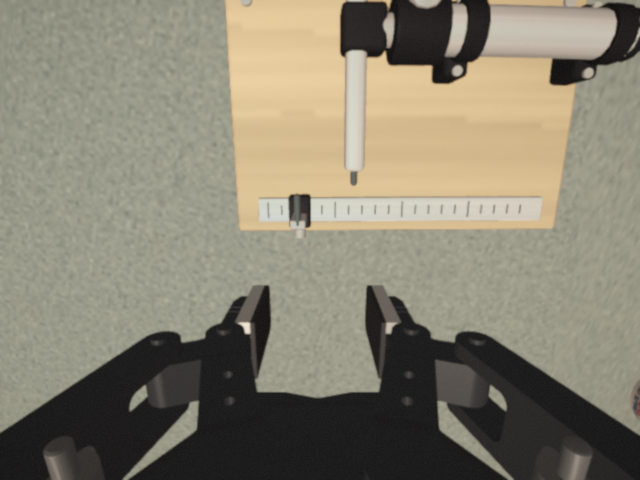

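The bar pointer is at (353,184) and the clip at (300,195–235). I'll zoom in on that spot.

```bash
python3 - <<'E'
from h import *
im=cv2.imread('pics/w2.png'); cv2.imwrite('pics/w2c.png',cv2.resize(im[150:250,260:380],None,fx=6,fy=6,interpolation=cv2.INTER_CUBIC))
o=np.load('o2.npy',allow_pickle=True).item()
P=ray('wrist',[[353.5,184],[300,195],[355,52],[262,198],[538,197]],[.05,.05,.05,.02,.02],o);print(P.round(4))
for a,b in((2,0),(4,3)):
    v=P[a]-P[b];print(np.degrees(np.arctan2(v[1],v[0])))
for th in(15.5,14.8):
    x=np.array([np.cos(np.radians(th)),np.sin(np.radians(th)),0]);y=np.array([-x[1],x[0],0]);print((P[1]-P[0])@x,(P[1]-P[0])@y,'grip',P[0]+y*.204)
E
```

```text
[[ 0.5892 -0.1038  0.05  ]
 [ 0.5582 -0.1196  0.05  ]
 [ 0.5679 -0.0303  0.05  ]
 [ 0.5313 -0.1329  0.02  ]
 [ 0.7274 -0.0776  0.02  ]]
106.12124562033866
15.758356159162659
-0.034093914939548664 -0.006927176903010524 grip [0.53463637 0.09279775 0.05      ]
-0.034006741173090216 -0.007343185312739454 grip [0.53704206 0.09344911 0.05      ]
```

View pics/w2c.png

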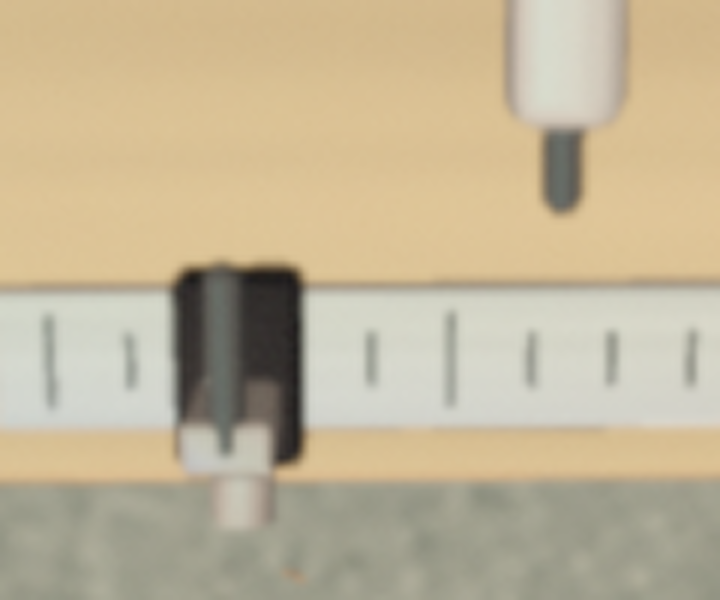

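Bar tip is at (353.7,185.3) and mark tip at (297,194.2), so the draw is about 36 mm at a yaw of 15.7°. Going to the grip point.

```bash
python3 - <<'E'
from h import *
o=np.load('o2.npy',allow_pickle=True).item()
P=ray('wrist',[[353.7,185.3],[297,194.2]],.05,o);print((P[1]-P[0])@[np.cos(.274),np.sin(.274),0])
plan([.533,.0925,.28],15.7,48)
E
```

```text
-0.03617323145311318
[41.4, 3.5, 3.5] -0.0
[41.4, 3.6, 3.5] -0.0
[41.4, 3.6, 3.5] -0.0
[41.4, 3.6, 3.5] -0.0
[41.4, 3.6, 3.5] -0.0
[41.4, 3.6, 3.5] -0.0
```

arm_command --plan '[{"dp": [41.5,3.5,0],"spin": 0},{"dp": [41.5,3.5,0],"spin": 0},{"dp": [41.5,3.5,0],"spin": 0},{"dp": [41.5,3.5,0],"spin": 0},{"dp": [41.5,3.5,0],"spin": 0}]'

```text
clock: 3.95
position: [0.5397, 0.0532, 0.3014]
ee_rot: [0.605, 0.796, 0.001, 0.0]
ft_force: [0.2, 1.4, -0.4]
grip_width: 0.5
grasp_force: 0.0
```

arm_command --plan '[{"dp": [41.5,3.5,20],"spin": 0},{"dp": [0,0,20],"spin": 0},{"dp": [0,0,0],"spin": 0},{"dp": [0,0,0],"spin": 0}]'

```text
clock: 4.35
position: [0.5329, 0.0909, 0.2614]
ee_rot: [0.606, 0.795, 0.0, 0.0]
ft_force: [0.3, -0.7, 1.7]
grip_width: 0.502
grasp_force: 0.0
```

```bash
python3 - <<'E'
from h import *
o=manip.get_obs(); im=snap('wrist','w3'); print(o['clock'],o['position'].round(4),o['ft_force'])
P=None
plan([.533,.0925,.203],15.7,20)
snap('top','t3')
cv2.imwrite('pics/w3c.png',im[240:480,120:520])
E
```

```text
4.35 [0.5329 0.0909 0.2614] [ 0.26854001 -0.72610637  1.6747197 ]
[0.7, 0.1, 19.6] -0.002
[0.7, 0.1, 19.6] -0.002
[0.7, 0.1, 19.6] -0.002
```

View pics/w3c.png

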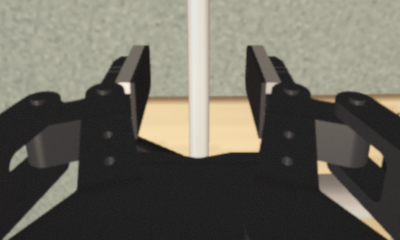

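The bar is centred between the fingers, so I lower the gripper.

arm_command --plan '[{"dp": [0.5,0,20],"spin": 0},{"dp": [0.5,0,20],"spin": 0},{"dp": [0.5,0,18],"spin": 0},{"dp": [0,0,0],"spin": 0},{"dp": [0,0,0],"spin": 0}]'

```text
clock: 4.95
position: [0.5331, 0.0916, 0.2037]
ee_rot: [0.607, 0.795, 0.0, 0.0]
ft_force: [-0.8, 0.2, 0.0]
grip_width: 0.499
grasp_force: 0.0
```

arm_command --plan '[{"dp": [0,0,0],"spin": 0},{"dp": [0,0,0],"spin": 0},{"dp": [0,0,0],"spin": 0},{"dp": [0,0,0],"spin": 0},{"dp": [0,0,0],"spin": 0}]' --grip 1 --newtons 20

```text
clock: 5.45
position: [0.5329, 0.0921, 0.2038]
ee_rot: [0.606, 0.795, 0.0, 0.0]
ft_force: [-1.9, -1.4, 7.4]
grip_width: 0.136
grasp_force: 25.7
```

arm_command --plan '[{"dp": [0,-9,0],"spin": 0},{"dp": [0,-9,0],"spin": 0},{"dp": [0,-9,0],"spin": 0},{"dp": [0,-9.5,0],"spin": 0},{"dp": [0,0,0],"spin": 0}]'

```text
clock: 5.95
position: [0.4974, 0.0821, 0.2039]
ee_rot: [0.606, 0.795, 0.001, 0.001]
ft_force: [4.5, -1.2, 2.3]
grip_width: 0.136
grasp_force: 25.0
```

arm_command --plan '[{"dp": [0,0,0],"spin": 0},{"dp": [0,0,0],"spin": 0},{"dp": [0,0,0],"spin": 0}]' --grip 0.66

```text
clock: 6.25
position: [0.498, 0.0825, 0.2035]
ee_rot: [0.606, 0.795, 0.001, 0.001]
ft_force: [5.8, -1.0, 4.1]
grip_width: 0.166
grasp_force: 2.5
```

```bash
python3 - <<'E'
from h import *
o=manip.get_obs(); im=snap('top','t4'); print(o['clock'],o['position'].round(4),o['ft_force'].round(1),o['grip_width'],o['grasp_force'])
cv2.imwrite('pics/t4c.png',cv2.resize(im[220:290,290:410],None,fx=6,fy=6,interpolation=cv2.INTER_CUBIC))
E
```

```text
6.25 [0.498  0.0825 0.2035] [ 5.8 -1.   4.1] 0.1663626682182134 2.478204444050789
```

View pics/t4c.png

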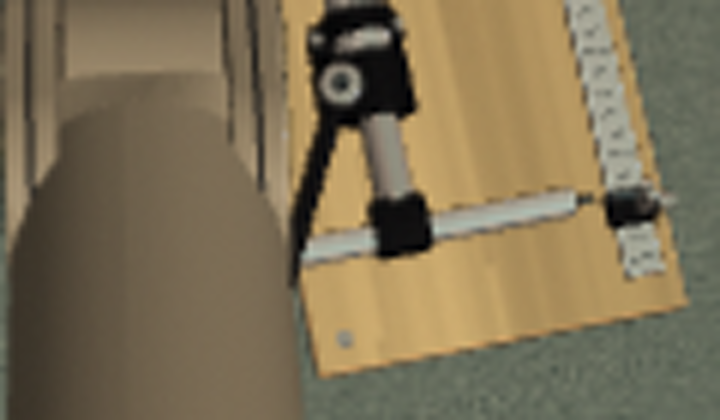

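Now the bar pointer (crop 590,199) points at the clip (610–650,190–228). I'll check the remaining offset numerically.

```bash
python3 - <<'E'
from h import *
o=np.load('o2.npy',allow_pickle=True).item()
W=ray('wrist',[[353.7,185.3],[297,194.2]],.05,o)
T=ray('top',[[385.3,241],[290+592/6,220+199/6]],.05)
x=np.array([np.cos(.274),np.sin(.274),0])
print('moved',(T[1]-T[0])@x,'abs err vs mark',(T[1]-W[1])@x,'bias',(T[0]-W[0])@x)
a=cv2.imread('pics/top1.png')[215:265,360:410];b=cv2.imread('pics/t4.png')[215:265,360:410]
cv2.imwrite('pics/ab.png',cv2.resize(np.hstack([a,b]),None,fx=8,fy=8,interpolation=cv2.INTER_CUBIC))
E
```

```text
moved -0.03492010213371177 abs err vs mark -0.0017502342198058513 bias -0.0030030034907071322
```

View pics/ab.png

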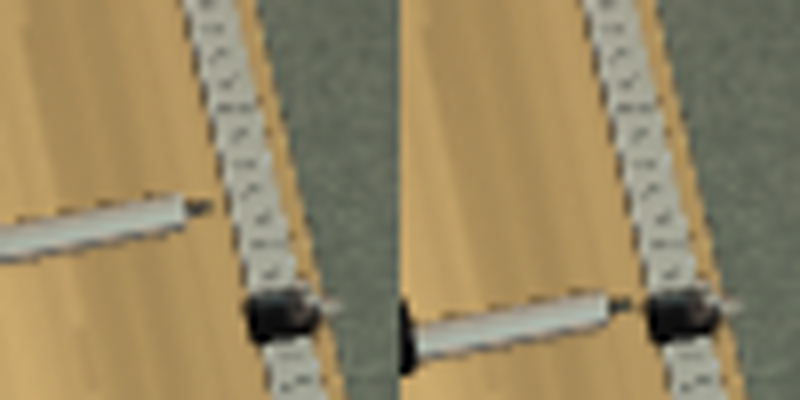

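arm_command --plan '[{"dp": [0,-1,0],"spin": 0},{"dp": [0,0,0],"spin": 0},{"dp": [0,0,0],"spin": 0},{"dp": [0,0,0],"spin": 0}]'

```text
clock: 6.7
position: [0.497, 0.0823, 0.2034]
ee_rot: [0.606, 0.795, 0.001, 0.001]
ft_force: [5.9, -0.8, 3.5]
grip_width: 0.17
grasp_force: 2.4
```

arm_command --plan '[{"dp": [-4,0,0],"spin": 0},{"dp": [-5,0,0],"spin": 0},{"dp": [-5,0,0],"spin": 0},{"dp": [-5,0,0],"spin": 0},{"dp": [-5,0,0],"spin": 0}]'

```text
clock: 7.2
position: [0.5029, 0.0601, 0.2029]
ee_rot: [0.606, 0.796, 0.001, -0.0]
ft_force: [3.7, 5.3, -0.3]
grip_width: 0.167
grasp_force: 2.7
```

arm_command --plan '[{"dp": [-5,0,0],"spin": 0},{"dp": [-5,0,0],"spin": 0},{"dp": [-5,0,0],"spin": 0},{"dp": [-5,0,0],"spin": 0}]'

```text
clock: 7.6
position: [0.5082, 0.0411, 0.2029]
ee_rot: [0.606, 0.796, 0.001, -0.0]
ft_force: [3.1, 6.5, 2.6]
grip_width: 0.171
grasp_force: 3.3
```

```bash
python3 - <<'E'
from h import *
o=manip.get_obs(); im=snap('top','t5'); p=o['position'];x=np.array([np.cos(.274),np.sin(.274),0]);y=np.array([-x[1],x[0],0])
d=p-[.5329,.0921,.2038]
print(o['clock'],p.round(4),'dx,dy',d@x,d@y,o['ft_force'].round(1),o['ft_force']@x,o['ft_force']@y,o['grip_width'],o['grasp_force'])
cv2.imwrite('pics/t5c.png',cv2.resize(im[215:275,310:410],None,fx=7,fy=7,interpolation=cv2.INTER_CUBIC))
E
```

```text
7.6 [0.5082 0.0411 0.2029] dx,dy -0.03761511251950202 -0.04238781146092467 [3.1 6.5 2.6] 4.743305684445279 5.392708209246671 0.17085105554554197 3.3018948580138385
```

View pics/t5c.png

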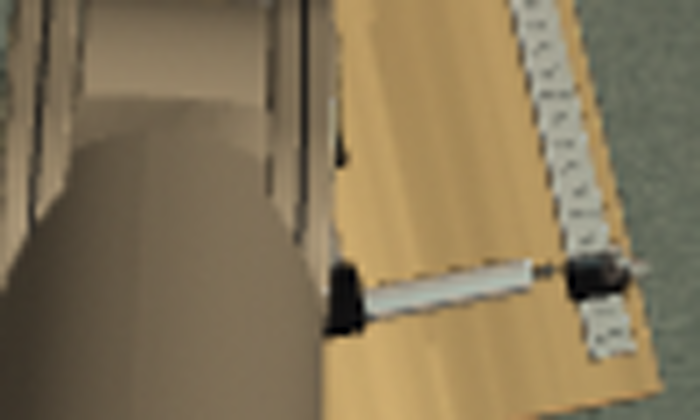

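Tip is at crop (550,269), still at the mark (about 36.3 mm out). I carry on sliding.

arm_command --plan '[{"dp": [-5,0,0],"spin": 0},{"dp": [-5,0,0],"spin": 0},{"dp": [-5,0,0],"spin": 0},{"dp": [-5,0,0],"spin": 0},{"dp": [-5,0,0],"spin": 0}]'

```text
clock: 8.15
position: [0.5146, 0.0172, 0.2029]
ee_rot: [0.606, 0.796, 0.001, -0.001]
ft_force: [2.3, 6.2, 2.7]
grip_width: 0.172
grasp_force: 3.4
```

arm_command --plan '[{"dp": [-4,0,0],"spin": 0},{"dp": [-4,0,0],"spin": 0},{"dp": [-3,0,0],"spin": 0},{"dp": [0,0,0],"spin": 0}]'

```text
clock: 8.55
position: [0.5177, 0.0061, 0.2029]
ee_rot: [0.606, 0.796, 0.001, -0.0]
ft_force: [2.6, 3.8, 2.5]
grip_width: 0.17
grasp_force: 2.8
```

```bash
cat > st.py <<'E'
from h import *
o=manip.get_obs(); im=snap('top','t6'); p=o['position'];x=np.array([np.cos(.274),np.sin(.274),0]);y=np.array([-x[1],x[0],0])
d=p-[.5329,.0921,.2038]
print(o['clock'],p.round(4),'dx,dy',d@x,d@y,o['ft_force'].round(1),o['ft_force']@x,o['ft_force']@y,o['grip_width'],o['grasp_force'])
E
python3 st.py
```

```text
8.55 [0.5177 0.0061 0.2029] dx,dy -0.03792280496813721 -0.07866889476470054 [2.6 3.8 2.5] 3.520760679318891 3.0016605358580097 0.16990919639765747 2.8268588966602692
```

arm_command --plan '[{"dp": [-2,0,0],"spin": 0},{"dp": [-1,0,0],"spin": 0},{"dp": [0,0,0],"spin": 0}]'

```text
clock: 8.9
position: [0.5184, 0.0036, 0.2028]
ee_rot: [0.606, 0.796, 0.001, -0.001]
ft_force: [2.1, 5.4, 2.5]
grip_width: 0.169
grasp_force: 3.1
```

arm_command --plan '[{"dp": [-2,0,0],"spin": 0},{"dp": [0,0,0],"spin": 0}]'

```text
clock: 9.1
position: [0.5189, 0.0016, 0.2029]
ee_rot: [0.606, 0.796, 0.001, -0.001]
ft_force: [2.5, 5.7, 2.5]
grip_width: 0.172
grasp_force: 2.9
```

```bash
python3 st.py; python3 - <<'E'
import cv2,numpy as np
im=cv2.imread('pics/t6.png')
cv2.imwrite('pics/t6c.png',cv2.resize(im[215:275,310:410],None,fx=8,fy=8,interpolation=cv2.INTER_CUBIC))
E
```

```text
9.1 [0.5189 0.0016 0.2029] dx,dy -0.03792814157607141 -0.08332422956366413 [2.5 5.7 2.5] 3.9408719391507865 4.834377819243502 0.17167873417125776 2.903548814356327
```

arm_command --plan '[{"dp": [-2,0,0],"spin": 0},{"dp": [0,0,0],"spin": 0}]'

```text
clock: 9.35
position: [0.5194, 0.0002, 0.2028]
ee_rot: [0.606, 0.796, 0.001, -0.001]
ft_force: [2.5, 6.9, 4.0]
grip_width: 0.17
grasp_force: 6.5
```

arm_command --plan '[{"dp": [-1.5,0,0],"spin": 0},{"dp": [0,0,0],"spin": 0}]'

```text
clock: 9.55
position: [0.5196, -0.0001, 0.2028]
ee_rot: [0.605, 0.796, 0.001, -0.002]
ft_force: [-1.1, 11.8, 5.8]
grip_width: 0.168
grasp_force: 8.1
```

The lever has met its hard stop: force is up and the TCP stalled. Last check of the pointers.

```bash
python3 st.py; python3 - <<'E'
import cv2
im=cv2.imread('pics/t6.png')
cv2.imwrite('pics/t6c.png',cv2.resize(im[215:275,310:410],None,fx=8,fy=8,interpolation=cv2.INTER_CUBIC))
E
```

```text
9.55 [ 5.196e-01 -1.000e-04  2.028e-01] dx,dy -0.03779695972935857 -0.08513900435336068 [-1.1 11.8  5.8] 2.1899171728857127 11.684135103916134 0.16814307180240887 8.1296893581748
```

View pics/t6c.png

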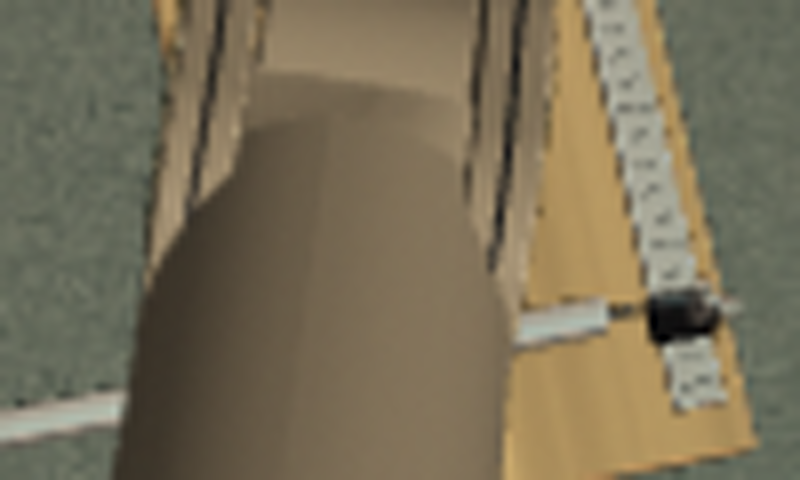

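Tip is at crop (632,311), level with the clip. I pinch the bar for a firm hold.

arm_command --plan '[{"dp": [0,0,0],"spin": 0},{"dp": [0,0,0],"spin": 0},{"dp": [0,0,0],"spin": 0},{"dp": [0,0,0],"spin": 0},{"dp": [0,0,0],"spin": 0}]' --grip 1 --newtons 20

```text
clock: 10.1
position: [0.5198, 0.0, 0.2029]
ee_rot: [0.605, 0.796, 0.001, -0.001]
ft_force: [0.5, 12.5, 5.2]
grip_width: 0.136
grasp_force: 28.1
```

```bash
python3 st.py; python3 - <<'E'
from h import *
a,b=[cv2.cvtColor(cv2.imread(f'pics/{n}.png'),cv2.COLOR_BGR2GRAY) for n in('t5','t6')]
t=a[245:262,377:391]; r=cv2.matchTemplate(b[238:270,370:398],t,cv2.TM_CCOEFF_NORMED);_,s,_,m=cv2.minMaxLoc(r);print('tip shift px vs t5',m[0]-7,m[1]-7,s)
E
```

```text
10.1 [0.5198 0.     0.2029] dx,dy -0.03752828912567436 -0.08508370251311775 [ 0.5 12.5  5.2] 3.8336458227327106 11.885117504054904 0.13603975339398383 28.109368979930878
tip shift px vs t5 0 0 0.8190672397613525
```

The leg is pinched, within about 1.5 mm of the mark, and the lever is against its stop. Handing in.

```bash
python3 -c "
from workcell import manip
print(manip.hand_in())"
```

```text
the job is handed in; nothing more can be done
None
```

I handed the job in at about 10 s of the 42 s, but it returned no verdict. The leg was pinched at its mark (about 1 mm off by my measurement) and the lever was pressed against its stop, judged by force because the arm hid it from the camera; my moves kept clear of the cup, tub and brush.

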